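Tuck the story stick under the keeper and hold it for drilling

ROBOT

A 6-joint arm with a two-finger parallel gripper is mounted at the origin on the work surface. World frame = base frame: x ahead of the robot, y to its left, z up, the work surface at z = 0. Lengths are in m, angles in rad, forces in N, time in s.
With the tool pointing down it reaches from about 0.25 to 0.775 m from the base axis. Payload 4 kg.
Tool frame: the origin (TCP) lies at the very end of the fingers, on their centre line; the grasp point (between the pads) lies 19 mm behind it; z points along the fingers, y is the direction in which the jaws open and shut (so a half turn about z gives the same grasp; the last joint's range is limited). The gripper opens to 94 mm and grips with 3 to 60 N. Pads are 16 mm wide; open, the fingers measure 119 mm over their backs; the gripper's body (75 mm by 177 mm) begins 78 mm behind the grasp point.
Start: joints at [-1.401, 0.087, 1.371, -0, 1.684, -0.103], TCP at [0.148, -0.53, 0.206] pointing down, gripper open.
Joint ranges: [-3.1, 3.1], [-0.76, 2.03], [0.27, 2.55], [-1.08, 4.22], [0.17, 2.65], [-2.57, 2.57]. Speed limits (rad/s): [2.79, 2.79, 3.14, 3.14, 3.14, 3.14].

INTERFACE

Orientations are given as a rotation vector (axis times angle).
In Python, from station import get_state, viewer, r gives the robot as it stands. The module is installed in compiled form; this text tells all that it offers.
- The arm moves only by the tool apply_moves, never from a script. Its argument "rows" is a list of rows, each an object of numbers: "tx", "ty", "tz": the shift along the tool's x, y, z in m; "ax", "ay", "az": the turn, a rotation vector about the tool's x, y, z in degrees. In form: [{"tx": .., "ty": .., "tz": .., "ax": .., "ay": .., "az": ..}, ...]. A call has 1 to 10 rows; each row shifts and turns the pose as measured when the row begins, along the tool's axes as they then stand; what a row does not reach is not made up. A row lasts 1/10 s, in which the tool goes at most 50 mm and 8.59 degrees, less where a joint would pass 70% of its speed; a pose out of reach is approached as far as the arm can. A call with a gripper value outside its range is refused whole. "jaw" is the opening, from 0 (shut) to 1 (fully open), set as the call begins (left out, the last holds). The fingers move at their own pace and stop on an object; "newtons" is the grip in N (left out, the last holds). Time passes only in rows, so rows that do not move let the fingers close. It gives the time, the measured TCP pose, the force and the opening at its end, in the units of the state.
- get_state(): the state, without advancing time (a new reading comes with each control period).
- viewer.get_image(name): name is "scene" or "side" or "wrist"; returns a dict with "image" (384x512x3 uint8, red, green, blue), "fx", "fy", "cx", "cy" (pixels), "k1" (the pictures are not rectified: a ray, as slopes to the right and down, at radius r is drawn at 1 + k1 r^2 times it, then the intrinsics apply), "view" (4x4, takes a point from world to camera coordinates). Camera axes: x right, y up, looking along -z (the intrinsics and any distortion apply to the point x, -y, -z); pixel columns grow to the right and rows downward; lengths in m; the calibration is good to about 2 mm. A picture is of the moment at which its call begins. There is no depth.
- r.job_done(): hands the job in, once; it reports no verdict.
The state is a dict: "clock": time; "joint_positions": joint angles; "qd": joint speeds; "joint_torque": joint torques, N m; "eef_pos": TCP position; "eef_rot": TCP orientation; "wrist_force": force on the tool from outside, world axes, zero at the start; "moment": the same for the moment, N m; "opening": finger opening in m.
Only numpy, scipy, OpenCV 4.12 (cv2) and the standard library are available. Lean on these libraries where they do the work, as an engineer would, in place of code of your own. Each camera call takes 0.05 s, during which the arm holds its last target. There are 200 camera calls.

TASK

The woodturner's story stick needs its hanging hole at the red cross: lay the stick on the drilling deck, cross side up, and slide its cross end in under the wooden keeper leaf, without lifting the leaf, until the end butts squarely against the stop batten and the cross sits right under the tip of the drill bit. Finish while holding it there, with the robot pressing the stick down flat and firmly on the deck, as for drilling; do not knock the bit, and leave everything else on the bench where it is.

Things in the scene. Friction and masses are not known exactly. Their poses are not given: they have to be found in the camera images.
- stick: Loose story stick: a thin pale wooden slat 240 x 40 x 6 mm (about 45 g), flat on the bench left or right of the drilling station, with dark pencil ticks along one edge and a red cross near one end. Origin: centre of its underside; x along its length to the cross end (which points away from the robot at the start), z up through the marked face.
- cross (a point): Middle of the red cross (30 mm diagonal) on the stick's top face, on its centreline, 30 mm from the cross end (90 mm from the stick's origin along x).
- stick_end (a point): Middle of the lower edge of the stick's cross end, 120 mm from its origin along x; the end that goes under the leaf.
- station: Drilling station fixed to the bench, its place and yaw vary: a plywood deck with stop batten, keeper leaf and a column drill stand carrying an upright blue rotary tool (off). Origin: under the deck's centre at bench height; x points from the deck's front edge (robot side) to the batten, z up. The bit is at x = 40 mm, y = 0. In front of the bit (smaller x) the space above the deck is free.
- batten_face (a point): Foot of the stop batten's upright face, in its middle, on the deck's top: x = 70 mm, y = 0, z = 18 mm in the station frame. The face looks to -x; the batten is 40 (x) x 190 (y) mm and 9 mm high above the deck, brown wood, fixed.
- tool_body (a point): Centre of the underside of the blue rotary tool, straight above the bit, 78 mm above the deck's top. The tool is 52 mm across and 203 mm tall, held in a 64 mm clamp ring on a black arm 172 to 208 mm above the deck, which runs back to the column. Keep the gripper's body clear of it.
- column_foot (a point): Foot of the steel column (20 mm diameter, 400 mm tall, on a 64 mm round flange), on the deck behind the batten: x = 150, y = 62 mm in the station frame. A feed lever with a black ball sticks out near it above the arm; a small rack of spare bits stands on the other rear corner.
- deck: The station's plywood deck, 360 (x) x 200 (y) x 18 mm, lying on the bench: its top is 18 mm above the bench and is free from its front edge (x = -180 in the station frame) to the batten. Same origin and axes as the station.
- bit: The drill bit, 3 mm diameter, pointing straight down, 27 mm of it showing below the collet nut (14 mm diameter). It is fixed and does not turn. Origin: its tip.
- bit_tip (a point): Tip of the drill bit: 33 mm above the deck's top, so 27 mm above the top of the stick when it lies on the deck; 30 mm in front of the batten's face.
- leaf_lip (a point): Middle of the lower edge of the keeper leaf's front lip: x = 52 mm in the station frame, 12 mm behind the bit. The leaf, dark hardwood 50 (x) x 150 (y) x 10 mm, hinged at its rear edge, lies on top of the batten and laps 18 mm out over the deck towards the robot: a slot 9 mm high and 18 mm deep above the deck for the 6 mm stick.
- leaf (a joint): Angle of the keeper leaf (rad): 0 lying flat on the batten, positive as its lip is lifted (50 mm from the hinge). It lies by its own weight (55 g) only.
- blank: Loose square turning blank, brown wood, 180 x 42 x 42 mm, lying on the other side of the station from the stick. Origin: centre of its underside. Leave alone.
- gouge: Loose turning gouge with dark handle, about 390 mm long, 31 mm high, lying on the bench at the right. Origin: under its middle. Leave alone.
- chuck: Loose steel four-jaw lathe chuck, 100 mm diameter, 61 mm high. Origin: centre of its underside. Leave alone.
- goblet: Loose turned goblet, pale wood, 62 mm diameter, 125 mm high. Origin: centre of its foot. Leave alone.
- wax_tin: Loose tin with yellow label, 84 mm diameter, 55 mm high. Origin: centre of its underside. Leave alone.
- bottle: Loose green bottle with white cap, 62 mm diameter, 190 mm high. Origin: centre of its underside. Leave alone.
- sanding_block: Loose cork sanding block, 110 x 62 x 32 mm. Origin: centre of its underside. Leave alone.
Mind the look-alikes: they are no part of the job. There is more than one size of the stick; the one meant has the size given above.

How it is judged:
At the end, for the whole second after the job is handed in: Stick flat on the deck (0.03 rad), marked face up, end under the leaf within 4 mm of the batten, square within 0.09 rad; cross within 5 mm of the point under the bit tip; leaf down (under 0.04 rad); fingers on the stick (over 2 N), which bears on the deck with over 3 N, still (horizontal distance between cross and bit_tip below 0.005 m and x of stick_end in the frame of station above 0.066 m and angle between the x axis of stick and the x axis of station, either way round below 0.09 rad and angle between stick's own z axis and vertical below 0.03 rad and z of stick_end in the frame of station below 0.0205 m and value of joint leaf below 0.04 rad and contact force between stick and deck above 3 N and contact force between the fingers and stick above 2 N and linear speed of stick below 0.02 m/s); the arm keeps its last pose, push and grip.
It fails at once if the keeper leaf is lifted (over 0.08 rad, 4 mm at its lip) (value of joint leaf above 0.08 rad).
It fails at once if the drill bit is knocked (over 2 N) (contact force between bit and anything else above 2 N).
It fails at once if another thing on the bench is shifted by over 20 mm (distance of any of blank, gouge, chuck, goblet, wax_tin, bottle, sanding_block from where it was at the start of the episode above 0.02 m).
It also fails if it takes over 48 s, if anything falls off the work surface, if the arm or the gripper's body presses on something with over 40 N, if the wrist force passes 120 N, or if a joint passes its speed limit or range.

## Working session

There is one attempt and no reset: what is moved stays moved. The work goes in short steps, Python scripts to look and compute and a tool call to move; the robot and the scene stay as the last step left them, time stands still between calls to the robot, and variables do not carry over. Pictures are saved under pics/ and viewed, about 8 in all and at most 12, crops included, and the job is handed in when it is done.

Besides the shell and the picture viewer there is one more tool, called after "Request:" as a command line: name --argument value ..., lists and objects as JSON in quotes. apply_moves: Moves the arm, as the interface text tells. Its arguments: {"type":"object","properties":{"rows":{"type":"array"},"jaw":{"type":"number"},"newtons":{"type":"number"}},"required":["rows"]}

```bash
mkdir -p pics; cat > h.py <<'E'
import numpy as np, cv2
from station import get_state, viewer, r
from scipy.spatial.transform import Rotation as R
def grab(n,save=None):
    d=viewer.get_image(n)
    if save: cv2.imwrite(f'pics/{save}.png',d['image'][:,:,::-1])
    d.pop; return d
def project(d,P):
    P=np.atleast_2d(P); V=np.array(d['view']); c=P@V[:3,:3].T+V[:3,3]
    u=c[:,0]/-c[:,2]; v=-c[:,1]/-c[:,2]; k=1+d['k1']*(u*u+v*v)
    return np.c_[d['fx']*u*k+d['cx'],d['fy']*v*k+d['cy']]
def unproj(d,px,z):
    px=np.atleast_2d(np.array(px,float)); K=np.array([[d['fx'],0,d['cx']],[0,d['fy'],d['cy']],[0,0,1]])
    q=(px-[d['cx'],d['cy']])/[d['fx'],d['fy']]; s=q.copy()
    for _ in range(30): s=q/(1+d['k1']*(s**2).sum(1,keepdims=True))
    V=np.array(d['view']); Rm=V[:3,:3]; o=-Rm.T@V[:3,3]
    ray=np.c_[s[:,0],-s[:,1],-np.ones(len(s))]@Rm
    return o+ray*((z-o[2])/ray[:,2])[:,None]
E
python3 - <<'E'
from h import *
import pickle
D={n:grab(n,n+'0') for n in('scene','side','wrist')}
pickle.dump(D,open('d0.pkl','wb'))
for n in D: print(n,D[n]['fx'],D[n]['k1'],np.round(np.linalg.inv(D[n]['view'])[:3,3],3))
a=np.hstack([D['scene']['image'],D['side']['image']])
cv2.imwrite('pics/s2.png',cv2.resize(D['scene']['image'][:,:,::-1],(800,600),interpolation=cv2.INTER_CUBIC))
cv2.imwrite('pics/sd2.png',cv2.resize(D['side']['image'][:,:,::-1],(800,600),interpolation=cv2.INTER_CUBIC))
print(get_state())
E
```

```text
scene 370.6061495753911 -0.11476332144283115 [1.048 0.893 0.785]
side 476.17087035271527 0.03760174399309357 [ 0.294 -1.095  1.432]
wrist 268.82183479971326 -0.04419388968950908 [ 0.214 -0.511  0.383]
{'clock': 0.15, 'joint_positions': array([-1.40109382e+00,  8.77855772e-02,  1.37188959e+00,  4.33716292e-05,
        1.68358023e+00, -1.03109153e-01]), 'qd': array([ 0.00031255, -0.00140368, -0.00457418,  0.00078207, -0.00139864,
        0.00175626]), 'joint_torque': array([ 1.53465204e-03, -3.40644085e+01, -3.02792537e+01,  7.17815920e-02,
        3.05140845e-02, -1.16925517e-04]), 'eef_pos': array([ 0.14812786, -0.52925191,  0.20458174]), 'eef_rot': array([-3.11076201e+00, -4.26985235e-01,  1.92748213e-05]), 'wrist_force': array([0.31667038, 0.29926736, 0.1393212 ]), 'moment': array([-0.06788015, -0.01081942, -0.02258833]), 'opening': 0.09432036936258824}
```

View pics/s2.png

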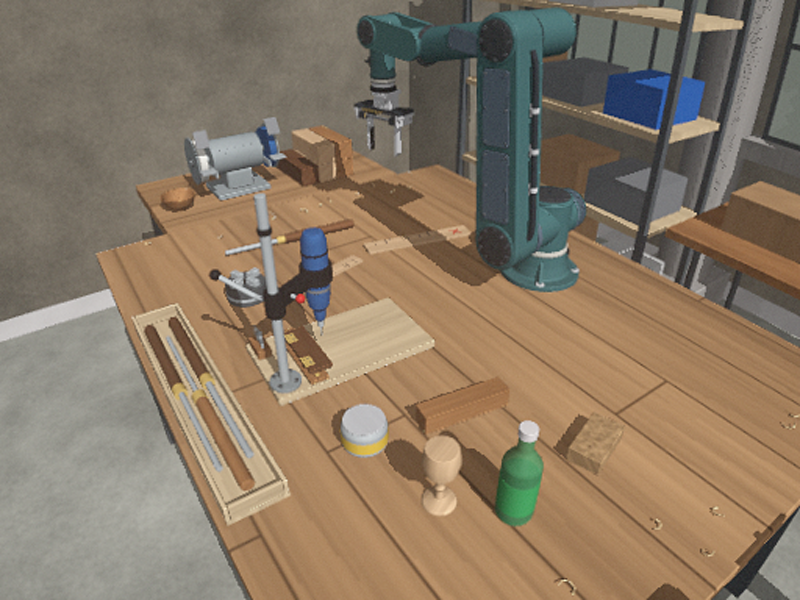

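View pics/sd2.png

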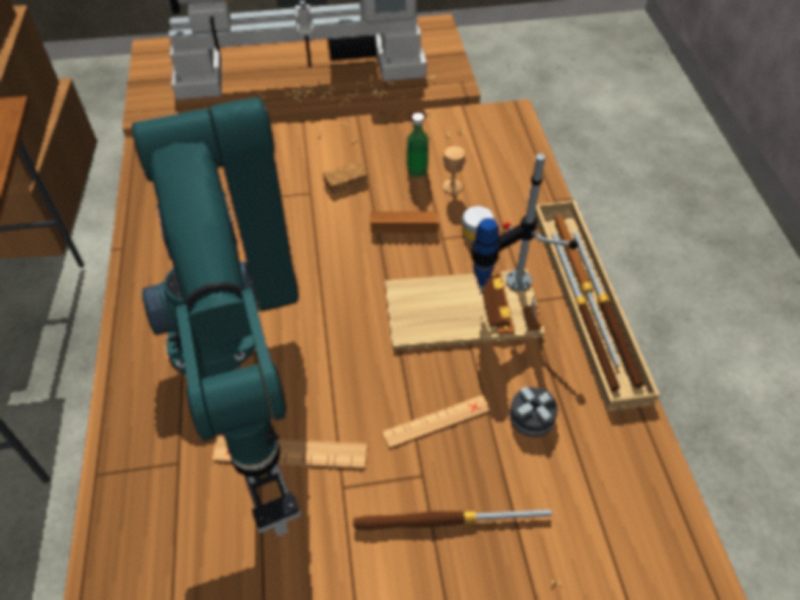

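Candidates (side view, 800x600): stick A, with its cross at (475,407), and stick B at (290,453), partly hidden by the gripper. I'll rectify to mm and check the size of each.

```bash
cat >> h.py <<'E'
def rect(d,x0,x1,y0,y1,z,s):  # top-down: col=x, row = -y ; s px per m
    nx,ny=int((x1-x0)*s),int((y1-y0)*s)
    X,Y=np.meshgrid(x0+np.arange(nx)/s,y1-np.arange(ny)/s)
    p=project(d,np.c_[X.ravel(),Y.ravel(),np.full(X.size,z)]).astype(np.float32)
    return cv2.remap(d['image'],p[:,0].reshape(ny,nx),p[:,1].reshape(ny,nx),cv2.INTER_CUBIC)[:,:,::-1].copy()
def grid(im,x0,y1,s,step=.05):
    h,w=im.shape[:2]
    for i in range(-40,60):
        c=int(round((i*step-x0)*s)); q=int(round((y1-i*step)*s))
        if 0<=c<w: cv2.line(im,(c,0),(c,6),(0,0,255),1); cv2.putText(im,f'{i*step:.2f}',(c,16),0,.3,(0,0,0))
        if 0<=q<h: cv2.line(im,(0,q),(6,q),(0,0,255),1); cv2.putText(im,f'{i*step:.2f}',(8,q),0,.3,(0,0,0))
    return im
E
python3 - <<'E'
from h import *
import pickle
D=pickle.load(open('d0.pkl','rb'))
im=rect(D['side'],0.05,0.71,-.40,.1,0.006,1200)
cv2.imwrite('pics/top.png',grid(im,.05,.1,1200))
E
```

```text
(no output)
```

View pics/top.png

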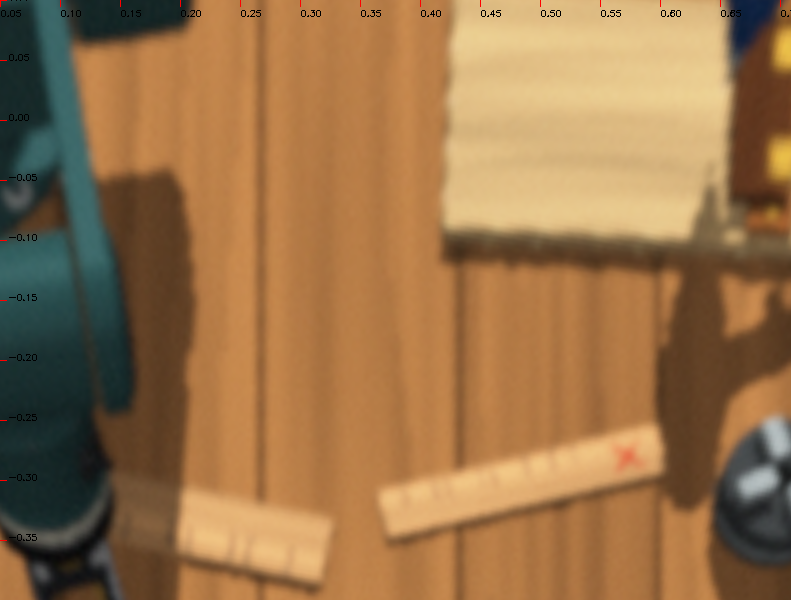

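A is about 240 x 40 mm with a red cross. B is about 50 mm wide and a look-alike. So A is the stick: centre about (0.486, -0.302), yaw about 13.4°. Next I'll locate the station from both cameras.

```bash
python3 - <<'E'
from h import *
import pickle
D=pickle.load(open('d0.pkl','rb'))
a=[grid(rect(D[n],0.39,.79,-.13,.17,0.018,1000),.39,.17,1000) for n in('side','scene')]
cv2.imwrite('pics/dk.png',np.hstack(a))
im=rect(D['side'],0.35,.63,-.37,-.22,0.006,2800); cv2.imwrite('pics/stk.png',grid(im,.35,-.22,2800,.02))
E
```

```text
(no output)
```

View pics/dk.png

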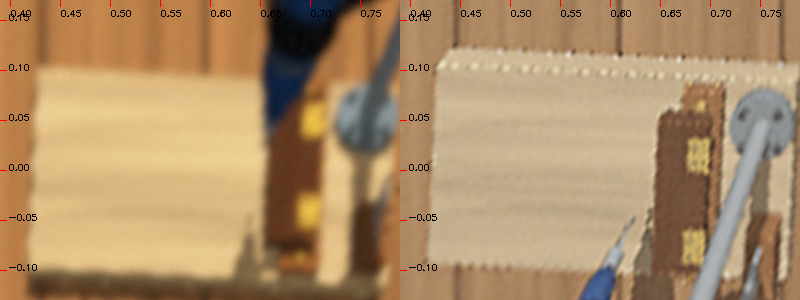

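View pics/stk.png

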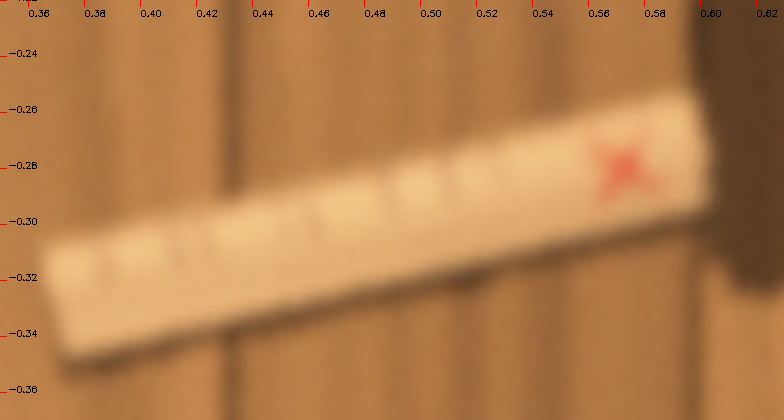

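Target poses from these views: stick centre (0.485, -0.301), yaw 13.1°, cross at (0.573, -0.281). The station yaw is about -2.5°, and the bit is at about (0.642, -0.0075). In scene view the bit tip, corrected for height, gives (0.640, -0.0075), which agrees.

```bash
cat >> h.py <<'E'
def go(p,yaw):
    s=get_state(); Rm=R.from_rotvec(s['eef_rot']); x,y=Rm.as_matrix()[:2,0]
    t=Rm.inv().apply(np.array(p)-s['eef_pos']); c,n=np.cos(np.radians(yaw)),np.sin(np.radians(yaw))
    T=R.from_matrix(np.array([[c,n,0],[n,-c,0],[0,0,-1]]))
    print('t',round(s['clock'],2),'pos',np.round(s['eef_pos'],4),'yaw',round(float(np.degrees(np.arctan2(y,x))),2),'F',np.round(s['wrist_force'],1),'op',round(s['opening'],4))
    print('dtool mm',np.round(t*1e3,1),'turn deg',np.round(np.degrees((Rm.inv()*T).as_rotvec()),2))
E
python3 -c "
from h import *
go([.446,-.310,.12],13.1)"
```

```text
t 0.15 pos [ 0.1481 -0.5293  0.2046] yaw 15.63 F [0.3 0.3 0.1] op 0.0943
dtool mm [ 345.9 -130.7   84.9] turn deg [-0.09 -0.01  2.53]
```

Request:
apply_moves --rows '[{"tx": 0.035,"ty": -0.013,"tz": 0,"az": 0.3},{"tx": 0.035,"ty": -0.013,"tz": 0,"az": 0.3},{"tx": 0.035,"ty": -0.013,"tz": 0.01,"az": 0.3},{"tx": 0.035,"ty": -0.013,"tz": 0.01,"az": 0.3},{"tx": 0.035,"ty": -0.013,"tz": 0.01,"az": 0.3},{"tx": 0.035,"ty": -0.013,"tz": 0.01,"az": 0.3},{"tx": 0.035,"ty": -0.013,"tz": 0.01,"az": 0.3},{"tx": 0.035,"ty": -0.013,"tz": 0.01,"az": 0.3},{"tx": 0.035,"ty": -0.013,"tz": 0.01,"az": 0.3},{"tx": 0.03,"ty": -0.013,"tz": 0.01,"az": 0}]' --jaw 1 --newtons 40

```text
schema error: expected keys tx, ty, tz, ax, ay, az
```

```bash
python3 - <<'E'
from h import *
go([.446,-.310,.12],13.1)
d=grab('wrist','w1')
print(project(d,[[.485,-.301,.006],[.573,-.281,.006],[.446,-.310,.006]]))
E
```

```text
t 0.15 pos [ 0.1481 -0.5293  0.2046] yaw 15.63 F [0.3 0.3 0.1] op 0.0943
dtool mm [ 345.9 -130.7   84.9] turn deg [-0.09 -0.01  2.53]
[[ 144.09449034 -140.44752632]
 [ 147.12050578 -216.58341191]
 [ 143.70988968 -104.68207508]]
```

View pics/w1.png

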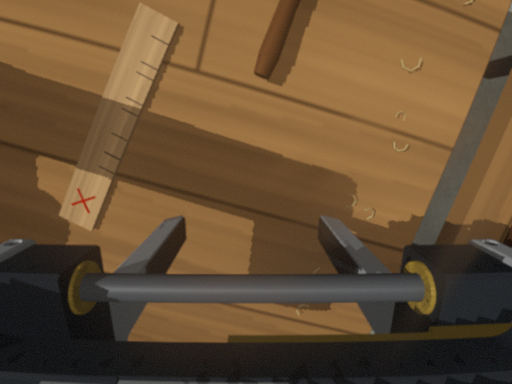

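The move was refused because every key is required. The picture shows look-alike B, with its cross at the near end, pixel (83,201). I'll resend the move with all keys.

Request:
apply_moves --rows '[{"tx": 0.035,"ty": -0.013,"tz": 0,"ax": 0,"ay": 0,"az": 0.3},{"tx": 0.035,"ty": -0.013,"tz": 0,"ax": 0,"ay": 0,"az": 0.3},{"tx": 0.035,"ty": -0.013,"tz": 0.01,"ax": 0,"ay": 0,"az": 0.3},{"tx": 0.035,"ty": -0.013,"tz": 0.01,"ax": 0,"ay": 0,"az": 0.3},{"tx": 0.035,"ty": -0.013,"tz": 0.01,"ax": 0,"ay": 0,"az": 0.3},{"tx": 0.035,"ty": -0.013,"tz": 0.01,"ax": 0,"ay": 0,"az": 0.3},{"tx": 0.035,"ty": -0.013,"tz": 0.01,"ax": 0,"ay": 0,"az": 0.3},{"tx": 0.035,"ty": -0.013,"tz": 0.01,"ax": 0,"ay": 0,"az": 0.3},{"tx": 0.035,"ty": -0.013,"tz": 0.01,"ax": 0,"ay": 0,"az": 0.3},{"tx": 0.03,"ty": -0.013,"tz": 0.01,"ax": 0,"ay": 0,"az": 0}]' --jaw 1 --newtons 40

```text
clock: 1.2
eef_pos: [0.4583, -0.3146, 0.1207]
eef_rot: [3.123, 0.334, -0.001]
wrist_force: [-1.1, -0.6, 0.9]
opening: 0.0941
```

```bash
python3 - <<'E'
from h import *
import pickle
go([.446,-.310,.12],13.1)
d=grab('wrist','w2'); pickle.dump(d,open('w2.pkl','wb'))
print(project(d,[[.485,-.301,.006],[.573,-.281,.006],[.446,-.310,.006]]))
E
```

```text
t 1.2 pos [ 0.4583 -0.3146  0.1207] yaw 12.21 F [-1.1 -0.6  0.9] op 0.0941
dtool mm [-11.1  -7.1   0.7] turn deg [ 0.03  0.05 -0.89]
[[245.19994588 164.87547285]
 [243.8017891   77.16355026]
 [245.89616301 200.16273016]]
```

View pics/w2.png

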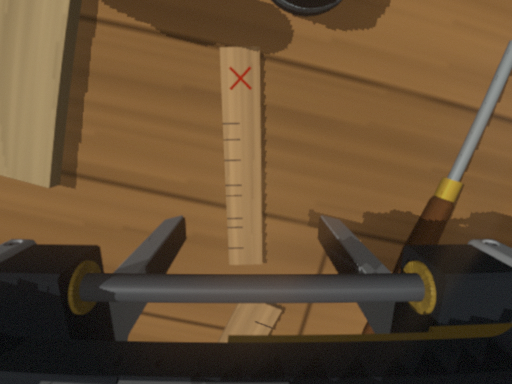

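```bash
python3 - <<'E'
from h import *
import pickle
d=pickle.load(open('w2.pkl','rb'))
P=unproj(d,[[240,78],[240.5,47],[246.5,264],[220,49],[260,49],[229,264],[263,264]],.006);print(np.round(P,4))
v=P[1]-P[2];print(np.hypot(*v[:2]),np.degrees(np.arctan2(v[1],v[0])))
print('gouge',unproj(d,[[415,215],[445,185]],.016))
d=pickle.load(open('d0.pkl','rb'))['side']
print('gouge side',unproj(d,np.array([[355,522],[465,518],[551,515]])*.64,.016))
E
```

```text
[[ 0.5714 -0.2774  0.006 ]
 [ 0.6004 -0.2719  0.006 ]
 [ 0.3682 -0.3271  0.006 ]
 [ 0.5943 -0.2521  0.006 ]
 [ 0.6027 -0.2914  0.006 ]
 [ 0.3637 -0.3065  0.006 ]
 [ 0.3724 -0.3465  0.006 ]]
0.23865510304556448 13.3857541554362
gouge [[ 0.47183793 -0.49927801  0.016     ]
 [ 0.51180846 -0.52053634  0.016     ]]
gouge side [[ 0.28496113 -0.50455028  0.016     ]
 [ 0.49974799 -0.53021892  0.016     ]
 [ 0.66849163 -0.55012445  0.016     ]]
```

```bash
python3 -c "
from h import *
go([.4456,-.3088,.002],13.4)"
```

```text
t 1.25 pos [ 0.461  -0.3105  0.1184] yaw 12.45 F [ 1.2  1.7 -1. ] op 0.0939
dtool mm [-14.8  -4.4 116.4] turn deg [-0.28 -0.05 -0.95]
```

Request:
apply_moves --rows '[{"tx": -0.015,"ty": -0.004,"tz": 0.02,"ax": -0.2,"ay": 0,"az": -0.9},{"tx": 0,"ty": 0,"tz": 0.03,"ax": 0,"ay": 0,"az": 0},{"tx": 0,"ty": 0,"tz": 0.03,"ax": 0,"ay": 0,"az": 0},{"tx": 0,"ty": 0,"tz": 0.01,"ax": 0,"ay": 0,"az": 0},{"tx": 0,"ty": 0,"tz": 0,"ax": 0,"ay": 0,"az": 0}]'

```text
clock: 1.75
eef_pos: [0.447, -0.3073, 0.0251]
eef_rot: [-3.117, -0.376, -0.001]
wrist_force: [0.4, -0.1, 0.1]
opening: 0.094
```

```bash
python3 -c "
from h import *
go([.4456,-.3088,.002],13.4)"
```

```text
t 1.75 pos [ 0.447  -0.3073  0.0251] yaw 13.77 F [ 0.4 -0.1  0.1] op 0.094
dtool mm [-1.8  1.2 23.1] turn deg [-0.1  -0.04  0.37]
```

Request:
apply_moves --rows '[{"tx": -0.002,"ty": 0.001,"tz": 0.012,"ax": 0,"ay": 0,"az": 0.3},{"tx": 0,"ty": 0,"tz": 0.009,"ax": 0,"ay": 0,"az": 0},{"tx": 0,"ty": 0,"tz": 0.002,"ax": 0,"ay": 0,"az": 0},{"tx": 0,"ty": 0,"tz": 0,"ax": 0,"ay": 0,"az": 0}]'

```text
clock: 2.15
eef_pos: [0.447, -0.3111, 0.004]
eef_rot: [3.117, 0.366, 0.007]
wrist_force: [0.1, 0.3, 0.3]
opening: 0.0938
```

Request:
apply_moves --rows '[{"tx": 0,"ty": 0,"tz": 0,"ax": 0,"ay": 0,"az": 0},{"tx": 0,"ty": 0,"tz": 0,"ax": 0,"ay": 0,"az": 0},{"tx": 0,"ty": 0,"tz": 0,"ax": 0,"ay": 0,"az": 0},{"tx": 0,"ty": 0,"tz": 0,"ax": 0,"ay": 0,"az": 0},{"tx": 0,"ty": 0,"tz": 0,"ax": 0,"ay": 0,"az": 0},{"tx": 0,"ty": 0,"tz": 0,"ax": 0,"ay": 0,"az": 0},{"tx": 0,"ty": 0,"tz": 0,"ax": 0,"ay": 0,"az": 0},{"tx": 0,"ty": 0,"tz": 0,"ax": 0,"ay": 0,"az": 0}]' --jaw 0 --newtons 40

```text
clock: 2.95
eef_pos: [0.4485, -0.3123, 0.0065]
eef_rot: [3.114, 0.366, 0.012]
wrist_force: [-0.9, 0.3, -0.2]
opening: 0.0333
```

```bash
python3 -c "
from h import *
go([.4456,-.3088,.1],13.4)"
```

```text
t 2.95 pos [ 0.4485 -0.3123  0.0065] yaw 13.41 F [-0.9  0.3 -0.2] op 0.0333
dtool mm [ -1.4  -3.4 -93.5] turn deg [ 0.41 -0.4   0.  ]
```

The zero rows let the arm drift up to 6.5 mm, so the jaws closed above the slat (opening 33 mm, less than 40). I'll reopen, lower again and hold a slight downward bias.

Request:
apply_moves --rows '[{"tx": 0,"ty": 0,"tz": -0.004,"ax": 0,"ay": 0,"az": 0},{"tx": 0,"ty": 0,"tz": 0,"ax": 0,"ay": 0,"az": 0},{"tx": 0,"ty": 0,"tz": 0,"ax": 0,"ay": 0,"az": 0},{"tx": 0,"ty": 0,"tz": 0,"ax": 0,"ay": 0,"az": 0},{"tx": 0,"ty": 0,"tz": 0,"ax": 0,"ay": 0,"az": 0}]' --jaw 1

```text
clock: 3.45
eef_pos: [0.4485, -0.3123, 0.011]
eef_rot: [3.114, 0.366, 0.012]
wrist_force: [1.4, 0.6, -0.6]
opening: 0.0698
```

```bash
python3 - <<'E'
from h import *
go([.4456,-.3088,.002],13.4)
d=grab('wrist','w3')
for z in (1,2,3): go([.4456,-.3088,.002],13.4); grab('wrist')
P=project(d,[[.5714,-.2774,.006]]);print(P)
im=d['image'].astype(int); m=(im[...,0]-np.maximum(im[...,1],im[...,2])>60)
ys,xs=np.nonzero(m); print(len(xs))
i=np.hypot(xs-P[0,0],ys-P[0,1])<25; print(xs[i].mean(),ys[i].mean(),unproj(d,[[xs[i].mean(),ys[i].mean()]],.006))
E
```

```text
t 3.45 pos [ 0.4485 -0.3123  0.011 ] yaw 13.4 F [ 1.4  0.6 -0.6] op 0.0698
dtool mm [-2.1 -4.1  8.9] turn deg [ 0.41 -0.41  0.  ]
t 3.5 pos [ 0.4485 -0.3123  0.011 ] yaw 13.41 F [ 0.1 -0.6  1.2] op 0.0738
dtool mm [-2.1 -4.1  8.9] turn deg [ 0.41 -0.4   0.  ]
t 3.55 pos [ 0.4485 -0.3123  0.0109] yaw 13.41 F [-0.6  0.4 -0.2] op 0.078
dtool mm [-2.1 -4.1  8.9] turn deg [ 0.41 -0.4   0.01]
t 3.6 pos [ 0.4485 -0.3123  0.0109] yaw 13.4 F [0.5 0.  0.5] op 0.082
dtool mm [-2.  -4.2  8.9] turn deg [ 0.41 -0.4   0.  ]
[[243.70830458  31.169506  ]]
460
243.77680525164115 30.7417943107221 [[ 0.57165126 -0.27738546  0.006     ]]
```

Request:
apply_moves --rows '[{"tx": -0.002,"ty": -0.004,"tz": 0.004,"ax": 0.4,"ay": -0.4,"az": 0},{"tx": 0,"ty": 0,"tz": 0.003,"ax": 0,"ay": 0,"az": 0},{"tx": 0,"ty": 0,"tz": 0.002,"ax": 0,"ay": 0,"az": 0},{"tx": 0,"ty": 0,"tz": 0.0005,"ax": 0,"ay": 0,"az": 0}]'

```text
clock: 4.05
eef_pos: [0.4452, -0.3084, 0.0003]
eef_rot: [-3.119, -0.367, 0.002]
wrist_force: [-0.7, 0.9, 3.7]
opening: 0.0939
```

```bash
python3 - <<'E'
from h import *
go([.4456,-.3088,.002],13.4); grab('wrist');grab('wrist');go([.4456,-.3088,.002],13.4)
E
```

```text
t 4.05 pos [ 4.452e-01 -3.084e-01  3.000e-04] yaw 13.41 F [-0.7  0.9  3.7] op 0.0939
dtool mm [ 0.3  0.5 -1.7] turn deg [-0.06  0.06  0.01]
t 4.15 pos [ 0.4454 -0.3085  0.0006] yaw 13.41 F [0.5 0.3 0.1] op 0.0939
dtool mm [ 0.2  0.3 -1.4] turn deg [-0.03  0.04  0.01]
```

Request:
apply_moves --rows '[{"tx": 0,"ty": 0,"tz": -0.001,"ax": 0,"ay": 0,"az": 0},{"tx": 0,"ty": 0,"tz": 0,"ax": 0,"ay": 0,"az": 0},{"tx": 0,"ty": 0,"tz": 0,"ax": 0,"ay": 0,"az": 0},{"tx": 0,"ty": 0,"tz": 0,"ax": 0,"ay": 0,"az": 0},{"tx": 0,"ty": 0,"tz": 0,"ax": 0,"ay": 0,"az": 0},{"tx": 0,"ty": 0,"tz": 0,"ax": 0,"ay": 0,"az": 0},{"tx": 0,"ty": 0,"tz": 0,"ax": 0,"ay": 0,"az": 0},{"tx": 0,"ty": 0,"tz": 0,"ax": 0,"ay": 0,"az": 0},{"tx": 0,"ty": 0,"tz": 0,"ax": 0,"ay": 0,"az": 0}]' --jaw 0 --newtons 40

```text
clock: 5.05
eef_pos: [0.4457, -0.3089, 0.0021]
eef_rot: [3.12, 0.367, -0.0]
wrist_force: [0.4, 0.0, 0.2]
opening: 0.0389
```

```bash
python3 - <<'E'
from h import *
go([.4456,-.3088,.08],13.4)
E
```

```text
t 5.05 pos [ 0.4457 -0.3089  0.0021] yaw 13.4 F [0.4 0.  0.2] op 0.0389
dtool mm [ -0.   -0.1 -77.9] turn deg [0.01 0.   0.  ]
```

Request:
apply_moves --rows '[{"tx": 0,"ty": 0,"tz": -0.008,"ax": 0,"ay": 0,"az": 0},{"tx": 0,"ty": 0,"tz": -0.015,"ax": 0,"ay": 0,"az": 0},{"tx": 0,"ty": 0,"tz": -0.015,"ax": 0,"ay": 0,"az": 0},{"tx": 0,"ty": 0,"tz": -0.015,"ax": 0,"ay": 0,"az": 0},{"tx": 0,"ty": 0,"tz": -0.015,"ax": 0,"ay": 0,"az": 0},{"tx": 0,"ty": 0,"tz": -0.008,"ax": 0,"ay": 0,"az": 0},{"tx": 0,"ty": 0,"tz": 0,"ax": 0,"ay": 0,"az": 0},{"tx": 0,"ty": 0,"tz": 0,"ax": 0,"ay": 0,"az": 0}]'

```text
clock: 5.85
eef_pos: [0.4452, -0.3085, 0.0828]
eef_rot: [-3.12, -0.367, 0.001]
wrist_force: [0.3, -0.1, -0.8]
opening: 0.0389
```

```bash
python3 - <<'E'
from h import *
go([.422,.002,.08],-2.5)
E
```

```text
t 5.85 pos [ 0.4452 -0.3085  0.0828] yaw 13.4 F [ 0.3 -0.1 -0.8] op 0.0389
dtool mm [  49.4 -307.5    2.8] turn deg [-1.00e-02  4.00e-02  1.59e+01]
```

Request:
apply_moves --rows '[{"tx": 0.004,"ty": -0.02,"tz": 0,"ax": 0,"ay": 0,"az": 1.6},{"tx": 0.004,"ty": -0.03,"tz": 0,"ax": 0,"ay": 0,"az": 1.6},{"tx": 0.003,"ty": -0.03,"tz": 0,"ax": 0,"ay": 0,"az": 1.6},{"tx": 0.002,"ty": -0.03,"tz": 0,"ax": 0,"ay": 0,"az": 1.6},{"tx": 0.001,"ty": -0.03,"tz": 0,"ax": 0,"ay": 0,"az": 1.6},{"tx": 0,"ty": -0.03,"tz": 0,"ax": 0,"ay": 0,"az": 1.6},{"tx": -0.001,"ty": -0.03,"tz": 0,"ax": 0,"ay": 0,"az": 1.6},{"tx": -0.002,"ty": -0.03,"tz": 0,"ax": 0,"ay": 0,"az": 1.6},{"tx": -0.002,"ty": -0.03,"tz": 0,"ax": 0,"ay": 0,"az": 1.6},{"tx": -0.003,"ty": -0.02,"tz": 0,"ax": 0,"ay": 0,"az": 1.5}]'

```text
clock: 6.85
eef_pos: [0.4159, -0.0185, 0.0737]
eef_rot: [-3.133, 0.097, 0.025]
wrist_force: [0.7, 0.2, -0.7]
opening: 0.0394
```

```bash
python3 - <<'E'
from h import *
go([.422,.002,.05],-2.5)
E
```

```text
t 6.85 pos [ 0.4159 -0.0185  0.0737] yaw -3.56 F [ 0.7  0.2 -0.7] op 0.0394
dtool mm [  5.2 -20.6  23.8] turn deg [-0.35  0.91 -1.06]
```

Request:
apply_moves --rows '[{"tx": 0.003,"ty": -0.01,"tz": 0.004,"ax": -0.3,"ay": 0.7,"az": -0.7},{"tx": 0.001,"ty": -0.008,"tz": 0.004,"ax": 0,"ay": 0,"az": 0},{"tx": 0,"ty": -0.002,"tz": 0.004,"ax": 0,"ay": 0,"az": 0},{"tx": 0,"ty": 0,"tz": 0,"ax": 0,"ay": 0,"az": 0},{"tx": 0,"ty": 0,"tz": 0,"ax": 0,"ay": 0,"az": 0}]'

```text
clock: 7.35
eef_pos: [0.4181, 0.0044, 0.0579]
eef_rot: [-3.139, 0.073, 0.016]
wrist_force: [0.7, 0.2, -0.4]
opening: 0.039
```

```bash
python3 - <<'E'
from h import *
import pickle
go([.422,.002,.05],-2.5)
D={n:grab(n) for n in('wrist','side','scene')}; pickle.dump(D,open('d1.pkl','wb'))
go([.422,.002,.05],-2.5)
w=D['wrist']['image'][:,:,::-1]; a=cv2.resize(w[:300],None,fx=1.0,fy=1.0)
s=D['side']; c=project(s,[[.58,0,.03]])[0].astype(int); s2=cv2.resize(s['image'][c[1]-50:c[1]+50,c[0]-90:c[0]+60,::-1],None,fx=2.6,fy=2.6,interpolation=cv2.INTER_CUBIC)
h=np.zeros((300,512+s2.shape[1],3),np.uint8); h[:,:512]=a; h[:s2.shape[0],512:]=s2[:300]
s=D['scene']; c=project(s,[[.6,0,.03]])[0].astype(int)
s3=cv2.resize(s['image'][c[1]-50:c[1]+50,c[0]-80:c[0]+80,::-1],None,fx=3,fy=3,interpolation=cv2.INTER_CUBIC)
b=np.zeros((300,h.shape[1],3),np.uint8); b[:,:480]=s3
cv2.imwrite('pics/mix.png',np.vstack([h,b])[:,:800]); print(h.shape)
E
```

```text
t 7.35 pos [0.4181 0.0044 0.0579] yaw -2.66 F [ 0.7  0.2 -0.4] op 0.039
dtool mm [4.1 2.2 7.8] turn deg [-0.08  0.59 -0.16]
t 7.5 pos [0.4183 0.0043 0.0583] yaw -2.69 F [ 0.6  1.2 -0.3] op 0.0389
dtool mm [3.9 2.1 8.2] turn deg [-0.09  0.54 -0.19]
(300, 902, 3)
```

View pics/mix.png

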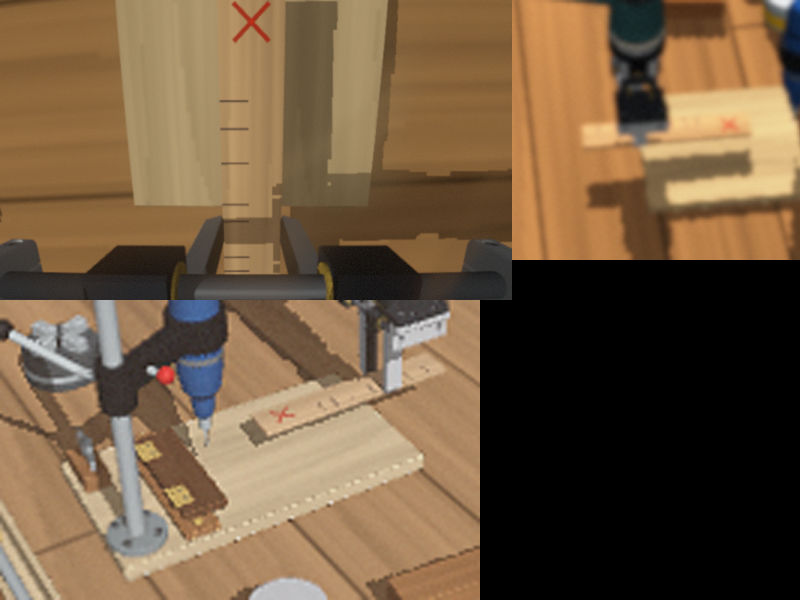

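```bash
python3 - <<'E'
from h import *
import pickle
d=pickle.load(open('d1.pkl','rb'))['wrist']
P=unproj(d,[[133,206],[370,206],[117.5,5],[387,5]],.018)[:,:2];print(np.round(P,4))
f=P[0]-P[1]; print('w',np.hypot(*f),'yaw front',np.degrees(np.arctan2(-f[0],f[1])))
for a,b in((0,2),(1,3)): v=P[b]-P[a]; print('edge yaw',np.degrees(np.arctan2(v[1],v[0])))
S=unproj(d,[[251,22],[222.5,200],[276,200]],.0623)[:,:2];print(np.round(S,4))
m=(P[0]+P[1])/2
for y in (-2.2,-2.7,-3.2):
    x=np.array([np.cos(np.radians(y)),np.sin(np.radians(y))]); print(y,'bit',m+.22*x,'cross in st',(S[0]-m)@x-.18,(S[0]-m)@[-x[1],x[0]])
E
```

```text
[[ 0.4262  0.106 ]
 [ 0.4169 -0.0961]
 [ 0.5792  0.0956]
 [ 0.5698 -0.1011]]
w 0.20231770092389104 yaw front -2.650359105594875
edge yaw -3.920332027454863
edge yaw -1.8797784733986986
[[ 0.5467 -0.0008]
 [ 0.4402  0.0234]
 [ 0.4386 -0.0124]]
-2.2 bit [ 0.6414071  -0.00345782] cross in st -0.054754321194853794 -0.0009778506884170646
-2.7 bit [ 0.64132503 -0.00537592] cross in st -0.05475055691778388 0.00011514740725189623
-3.2 bit [ 0.64122622 -0.00729324] cross in st -0.05475633087072762 0.0012081367339999835
```

Request:
apply_moves --rows '[{"tx": 0,"ty": 0.0005,"tz": 0.008,"ax": 0,"ay": 0.5,"az": 0},{"tx": 0,"ty": 0,"tz": 0.01,"ax": 0,"ay": 0,"az": 0},{"tx": 0,"ty": 0,"tz": 0.01,"ax": 0,"ay": 0,"az": 0},{"tx": 0,"ty": 0,"tz": 0.004,"ax": 0,"ay": 0,"az": 0},{"tx": 0,"ty": 0,"tz": 0.001,"ax": 0,"ay": 0,"az": 0},{"tx": 0,"ty": 0,"tz": 0,"ax": 0,"ay": 0,"az": 0}]'

```text
clock: 8.1
eef_pos: [0.4177, 0.0028, 0.0218]
eef_rot: [-3.139, 0.077, 0.002]
wrist_force: [-0.5, 0.0, -0.4]
opening: 0.0392
```

```bash
python3 - <<'E'
from h import *
go([.512,-.001,.020],-2.7)
E
```

```text
t 8.1 pos [0.4177 0.0028 0.0218] yaw -2.81 F [-0.5  0.  -0.4] op 0.0392
dtool mm [94.3 -0.8  1.7] turn deg [-0.08  0.06 -0.11]
```

Request:
apply_moves --rows '[{"tx": 0,"ty": 0,"tz": 0.0015,"ax": 0,"ay": 0,"az": 0},{"tx": 0,"ty": 0,"tz": 0.001,"ax": 0,"ay": 0,"az": 0},{"tx": 0,"ty": 0,"tz": 0,"ax": 0,"ay": 0,"az": 0}]'

```text
clock: 8.4
eef_pos: [0.4183, 0.0028, 0.0203]
eef_rot: [-3.139, 0.077, -0.0]
wrist_force: [-0.6, 0.9, -0.9]
opening: 0.0391
```

```bash
python3 - <<'E'
from h import *
import pickle
go([.512,-.001,.020],-2.7)
d=grab('side');go([.512,-.001,.020],-2.7)
d2=grab('scene');d3=grab('wrist');pickle.dump((d,d2,d3),open('d2.pkl','wb'))
def crop(d,p,w,h,f):
    c=project(d,[p])[0].astype(int); return cv2.resize(d['image'][c[1]-h:c[1]+h,c[0]-w:c[0]+w,::-1],None,fx=f,fy=f,interpolation=cv2.INTER_CUBIC)
a=crop(d2,[.55,0,.03],80,60,5); cv2.imwrite('pics/sl.png',a)
E
```

```text
t 8.4 pos [0.4183 0.0028 0.0203] yaw -2.8 F [-0.6  0.9 -0.9] op 0.0391
dtool mm [93.7 -0.8  0.3] turn deg [-0.07 -0.   -0.1 ]
t 8.45 pos [0.4184 0.0028 0.0203] yaw -2.8 F [ 0.9  0.2 -0.6] op 0.0386
dtool mm [93.6 -0.8  0.3] turn deg [-0.07 -0.02 -0.1 ]
```

View pics/sl.png

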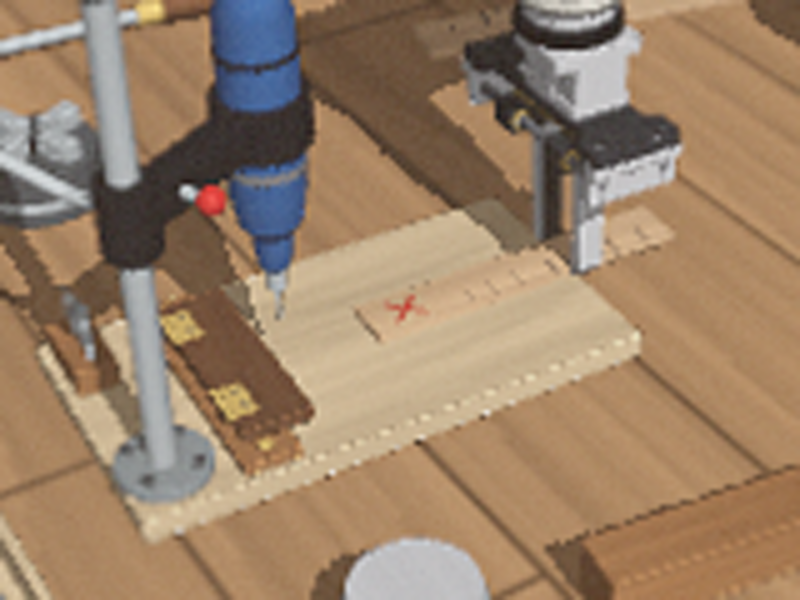

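```bash
python3 - <<'E'
from h import *
import pickle
d,d2,d3=pickle.load(open('d2.pkl','rb'))
c=project(d2,[[.55,0,.03]])[0].astype(int)
f=lambda p:(np.array(p)+.5)/5-.5+c-[80,60]
b=unproj(d2,[f([279,319])],.051)[0]; x=unproj(d2,[f([404,307])],.0245)[0]
print('bit',b,'cross',x)
im=d3['image'].astype(int);m=(im[...,0]-np.maximum(im[...,1],im[...,2])>70);m[150:]=0
ys,xs=np.nonzero(m);print(len(xs)); xw=unproj(d3,[[xs.mean(),ys.mean()]],.0245)[0];print('cross wrist',xw)
for y in(-2.2,-2.7,-3.2):
    u=np.array([np.cos(np.radians(y)),np.sin(np.radians(y))]);e=b[:2]-x[:2];print(y,e@u,e@[-u[1],u[0]])
E
```

```text
bit [ 0.64102014 -0.00638836  0.051     ] cross [ 0.54847969 -0.00300567  0.0245    ]
448
cross wrist [ 0.5479886  -0.00286095  0.0245    ]
-2.2 0.09260209514126432 0.00017223383254364109
-2.7 0.0925970661325763 0.0009803227448810954
-3.2 0.09258498549879818 0.0017883370018460523
```

Request:
apply_moves --rows '[{"tx": 0.006,"ty": -0.0005,"tz": 0.0004,"ax": 0,"ay": 0,"az": -0.1},{"tx": 0.008,"ty": 0,"tz": 0.0002,"ax": 0,"ay": 0,"az": 0},{"tx": 0.008,"ty": 0,"tz": 0.0002,"ax": 0,"ay": 0,"az": 0},{"tx": 0.008,"ty": 0,"tz": 0,"ax": 0,"ay": 0,"az": 0},{"tx": 0.008,"ty": 0,"tz": 0,"ax": 0,"ay": 0,"az": 0},{"tx": 0.008,"ty": 0,"tz": 0,"ax": 0,"ay": 0,"az": 0},{"tx": 0.006,"ty": 0,"tz": 0,"ax": 0,"ay": 0,"az": 0},{"tx": 0.003,"ty": 0,"tz": 0,"ax": 0,"ay": 0,"az": 0},{"tx": 0,"ty": 0,"tz": 0,"ax": 0,"ay": 0,"az": 0}]'

```text
clock: 9.45
eef_pos: [0.4761, 0.0004, 0.02]
eef_rot: [-3.14, 0.073, 0.008]
wrist_force: [-1.3, 0.7, 3.3]
opening: 0.0388
```

```bash
cat >> h.py <<'E'
def chk(z=.0245):
    d=grab('scene'); w=grab('wrist'); im=w['image'].astype(int);m=(im[...,0]-np.maximum(im[...,1],im[...,2])>70);m[150:]=0
    ys,xs=np.nonzero(m); print(len(xs),'cross wrist',unproj(w,[[xs.mean(),ys.mean()]],z)[0] if len(xs) else 0)
    return d,w
E
python3 - <<'E'
from h import *
chk();go([.5108,-.001,.020],-2.7)
E
```

```text
445 cross wrist [ 0.60575619 -0.00494244  0.0245    ]
t 9.55 pos [4.761e-01 4.000e-04 2.010e-02] yaw -2.69 F [-0.5 -0.1  2. ] op 0.0392
dtool mm [34.7 -0.2 -0.1] turn deg [-0.03  0.25  0.01]
```

Request:
apply_moves --rows '[{"tx": 0.003,"ty": 0,"tz": 0,"ax": 0,"ay": 0.2,"az": 0},{"tx": 0.005,"ty": 0,"tz": 0,"ax": 0,"ay": 0,"az": 0},{"tx": 0.005,"ty": 0,"tz": 0,"ax": 0,"ay": 0,"az": 0},{"tx": 0.005,"ty": 0,"tz": 0,"ax": 0,"ay": 0,"az": 0},{"tx": 0.004,"ty": 0,"tz": 0,"ax": 0,"ay": 0,"az": 0},{"tx": 0.002,"ty": 0,"tz": 0,"ax": 0,"ay": 0,"az": 0},{"tx": 0,"ty": 0,"tz": 0,"ax": 0,"ay": 0,"az": 0}]'

```text
clock: 10.25
eef_pos: [0.5009, -0.0007, 0.0201]
eef_rot: [-3.14, 0.073, 0.004]
wrist_force: [-2.5, 0.4, 4.0]
opening: 0.0391
```

```bash
python3 - <<'E'
from h import *
d,w=chk();go([.5108,-.001,.020],-2.7)
c=project(d,[[.62,0,.03]])[0].astype(int); a=cv2.resize(d['image'][c[1]-30:c[1]+30,c[0]-40:c[0]+40,::-1],None,fx=6,fy=6,interpolation=cv2.INTER_CUBIC)
b=cv2.resize(w['image'][0:180,171:341,::-1],None,fx=1.8,fy=2,interpolation=cv2.INTER_CUBIC)
cv2.imwrite('pics/in.png',np.hstack([a,b]))
E
```

```text
446 cross wrist [ 0.63042923 -0.00613108  0.0245    ]
t 10.35 pos [ 0.5009 -0.0007  0.0201] yaw -2.68 F [-1.9 -0.9  3.3] op 0.0393
dtool mm [ 9.9 -0.2  0. ] turn deg [-0.03  0.12  0.02]
```

View pics/in.png

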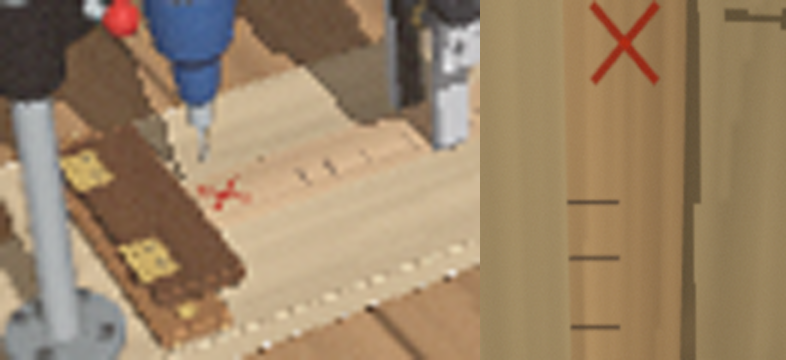

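The end is entering the slot (cross at (222,192) in the scene crop), the leaf is flat and nothing touches the bit. About 10 mm remains.

Request:
apply_moves --rows '[{"tx": 0.002,"ty": 0,"tz": 0,"ax": 0,"ay": 0,"az": 0},{"tx": 0.003,"ty": 0,"tz": 0,"ax": 0,"ay": 0,"az": 0},{"tx": 0.002,"ty": 0,"tz": 0,"ax": 0,"ay": 0,"az": 0},{"tx": 0.0015,"ty": 0,"tz": 0,"ax": 0,"ay": 0,"az": 0},{"tx": 0.001,"ty": 0,"tz": 0,"ax": 0,"ay": 0,"az": 0}]'

```text
clock: 10.85
eef_pos: [0.5101, -0.0011, 0.0201]
eef_rot: [-3.14, 0.073, 0.006]
wrist_force: [-2.8, 0.5, 4.2]
opening: 0.0392
```

```bash
python3 - <<'E'
from h import *
chk();go([.5108,-.001,.020],-2.7)
E
```

```text
445 cross wrist [ 0.63986193 -0.00638795  0.0245    ]
t 10.95 pos [ 0.5103 -0.0011  0.0201] yaw -2.68 F [-1.7 -0.8  3.8] op 0.039
dtool mm [ 0.4 -0.2  0.1] turn deg [-0.03  0.17  0.02]
```

Request:
apply_moves --rows '[{"tx": 0.001,"ty": 0,"tz": 0,"ax": 0,"ay": 0,"az": 0},{"tx": 0.001,"ty": 0,"tz": 0,"ax": 0,"ay": 0,"az": 0},{"tx": 0.001,"ty": 0,"tz": 0,"ax": 0,"ay": 0,"az": 0}]'

```text
clock: 11.25
eef_pos: [0.5114, -0.0012, 0.02]
eef_rot: [-3.14, 0.073, 0.013]
wrist_force: [-5.6, 0.3, 6.6]
opening: 0.0385
```

```bash
python3 - <<'E'
from h import *
chk();go([.5108,-.001,.020],-2.7)
E
```

```text
452 cross wrist [ 0.6409204  -0.00650463  0.0245    ]
t 11.35 pos [ 0.5113 -0.0012  0.02  ] yaw -2.67 F [-5.6  0.2  6.6] op 0.0393
dtool mm [-0.5 -0.1  0. ] turn deg [-0.03  0.46  0.03]
```

It has butted: Fx jumped and the advance stalled with the cross on the bit estimate. Now I'll level the tool and press down.

Request:
apply_moves --rows '[{"tx": 0.0005,"ty": 0,"tz": 0.0005,"ax": 0,"ay": 0.3,"az": 0},{"tx": 0.0005,"ty": 0,"tz": 0.001,"ax": 0,"ay": 0,"az": 0}]'

```text
clock: 11.55
eef_pos: [0.5114, -0.0011, 0.02]
eef_rot: [-3.14, 0.073, 0.008]
wrist_force: [-6.2, 0.1, 11.0]
opening: 0.0392
```

```bash
python3 - <<'E'
from h import *
d,w=chk();go([.5108,-.001,.020],-2.7);s=grab('side');go([.5108,-.001,.020],-2.7)
c=project(d,[[.62,0,.03]])[0].astype(int); a=cv2.resize(d['image'][c[1]-30:c[1]+30,c[0]-40:c[0]+40,::-1],None,fx=6,fy=6,interpolation=cv2.INTER_CUBIC)
b=cv2.resize(w['image'][0:180,171:341,::-1],None,fx=1.8,fy=2,interpolation=cv2.INTER_CUBIC)
cv2.imwrite('pics/fin.png',np.hstack([a,b]))
E
```

```text
452 cross wrist [ 0.64101284 -0.00653759  0.0245    ]
t 11.65 pos [ 0.5114 -0.0012  0.02  ] yaw -2.66 F [-6.2  0.6  9.4] op 0.0389
dtool mm [-0.6 -0.2  0. ] turn deg [-0.02  0.3   0.04]
t 11.7 pos [ 0.5114 -0.0011  0.02  ] yaw -2.66 F [-6.2  1.5  9.5] op 0.0389
dtool mm [-0.6 -0.1  0. ] turn deg [-0.02  0.3   0.04]
```

View pics/fin.png

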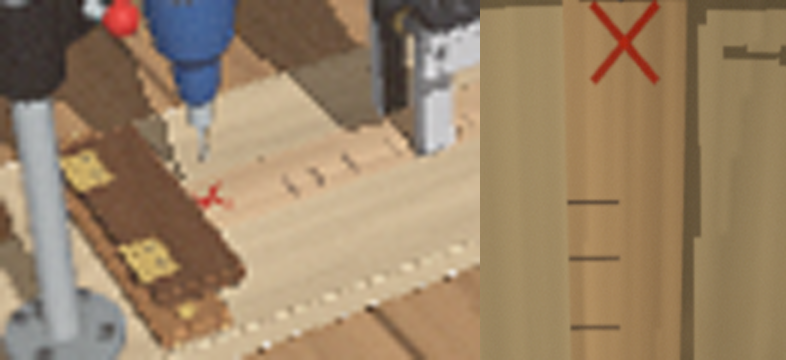

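```bash
python3 - <<'E'
from h import *
go([.5108,-.001,.020],-2.7); print(r.job_done()); go([.5108,-.001,.020],-2.7)
E
```

```text
t 11.7 pos [ 0.5114 -0.0011  0.02  ] yaw -2.66 F [-6.2  1.5  9.5] op 0.0389
dtool mm [-0.6 -0.1  0. ] turn deg [-0.02  0.3   0.04]
the job is handed in; nothing more can be done
None
the job is handed in; nothing more can be done
```

The stick is on the drilling deck, cross side up, with its cross end under the keeper leaf and butted against the batten. The gripper is holding it there and pressing it down. I handed the job in at 11.7 s, and no verdict was reported.

**Last checks:**
- **Cross under the bit:** the wrist camera puts the cross at (0.6410, -0.0065). My scene-view estimate of the bit tip is (0.6410, -0.0064), so they agree within 1 mm. The camera calibration itself is only good to about 2 mm.
- **Butted:** the forward force rose to about 6 N and the advance stalled with the cross at the bit.
- **Square:** gripper yaw is -2.66°, against a station yaw of about -2.7°. The station's deck edges measured anywhere from -1.9° to -3.9°, and its front edge gave -2.65°.
- **Pressing:** about 9.5 N downward at the wrist with a 40 N grip. The tool was still 0.3° off level.
- **Leaf, bit and bench:** the leaf looked flat in the last picture. I saw no contact with the bit and no force spike during the slide. I did not re-measure the other objects on the bench.

**What went wrong:** the first grasp closed just above the slat. I reopened, lowered the gripper and gripped again; the stick had not moved. One move call was also refused for missing keys before anything moved.

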